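# Next batch for the jar steriliser

### The arm

A 6-joint arm with a two-finger parallel gripper is mounted at the origin on the work surface. World frame = base frame: x ahead of the robot, y to its left, z up, the work surface at z = 0. Lengths are in m, angles in rad, forces in N, time in s.
With the tool pointing down it reaches from about 0.425 to 0.95 m from the base axis. Payload 3.5 kg.
Tool frame: the origin (TCP) lies midway between the tips of the shut fingers; the grasp point (between the pads) lies 19 mm behind it; z points along the fingers, y is the line along which they close (so a half turn about z gives the same grasp; the last joint's range is limited). The gripper opens to 85 mm and grips with 20 to 120 N. Pads are 22 mm wide; open, the fingers measure 114 mm over their backs; the gripper's body (76 mm by 85 mm) begins 54 mm behind the grasp point. The pads swing forward as they close: fully open they stand 13 mm farther back than shut.
Start: joints at [0.988, 0.286, 1.577, -0, 1.279, -0.15], TCP at [0.283, 0.613, 0.231] pointing down, gripper open.
Joint ranges: [-2.77, 2.77], [-0.9, 2.22], [0.21, 2.48], [-1.53, 4.67], [0.24, 2.81], [-2.84, 2.84]. Speed limits (rad/s): [2.79, 2.79, 3.14, 3.14, 3.14, 3.14].

### API

Orientations are given as a unit quaternion [x, y, z, w].
In Python, from plant import ctrl gives the robot as it stands. The module is installed in compiled form; this text tells all that it offers.
- The arm moves only by the shell command python3 -m inch 'ROWS' [FORCE]. ROWS is JSON, a list of rows, each a list of 5 numbers: the closure, from 0 (fully open) to 1 (shut), then the shift along the tool's x, y, z in m, then the turn about the tool's z in degrees. A call has 1 to 5 rows; each row is the pose to reach, as a shift and turn from the pose commanded when the call began, along the tool's axes at that moment; what a row does not reach only later rows make up. A row lasts 1/12 s, in which the tool goes at most 41.7 mm and 7.16 degrees, less where a joint would pass 70% of its speed; a pose out of reach is approached as far as the arm can. A call with a gripper value outside its range is refused whole. The fingers move at their own pace and stop on an object; FORCE is the grip in N (left out, the last holds). Time passes only in rows, so rows that repeat a pose let the fingers close. It gives the time, the measured TCP pose, the force, the opening and the grip force at its end, in the units of the state.
- ctrl.get_state(): the state, without advancing time (a new reading comes with each control period).
- ctrl.read_camera(name): name is "side" or "top"; returns a dict with "pixels" (400x640x3 uint8, red, green, blue), "depth" (400x640 float32, m along the optical axis (not along the pixel's ray), 0 where there is no reading), "fx", "fy", "cx", "cy" (pixels), "xyz" and "rotation" of the camera in the world. Camera axes: x right, y down, z forward; pixel columns grow to the right and rows downward; lengths in m; the calibration is good to about 2 mm. A picture is of the moment at which its call begins.
- ctrl.sign_off(): hands the job in; it is judged then, once.
Trained networks look in a picture, given as the dict that the camera call returned (one of the last four; its "shot" number tells which), for a name from the list of things; names that differ only in an ending like _2 or _b are one class to them, and where a whole thing is asked for, a point or a joint stands for the part that bears it (a point fixed in the world has none). Each returns a list of dicts, best first, with "score" (0 to 1); they miss things now and then, are a little off and sometimes report something else, mostly with a low value. They report only what shows in the picture. A call takes as long as a camera call.
- ctrl.spot_in(query, picture): "at" ([column, row] in pixels, amid what is visible of it).
- ctrl.tip_of(query, picture): "at" ([column, row] in pixels: a listed point, or the origin of a listed thing).
The state is a dict: "time": time; "qpos": joint angles; "dq": joint speeds; "joint_efforts": joint torques, N m; "eef_pos": TCP position; "tcp_rot": TCP orientation; "contact_force": force on the tool from outside, world axes, zero at the start; "wrist_torque": the same for the moment, N m; "opening": opening from 0.0 (shut) to 1.0 (fully open); "finger_force": force on a finger pad.
Only numpy, scipy, OpenCV 4.12 (cv2) and the standard library are available. Lean on these libraries where they do the work, as an engineer would, in place of code of your own. Each camera call takes 0.05 s, during which the arm holds its last target. There are 200 camera calls.

### The job

Turn the steam steriliser round for its next batch: take the finished, lidded jar out of the drawer and stand it in the middle of the round cork mat, stand every empty glass jar upright in the drawer, slide the drawer into its bay until it is fully home, and screw the water filler cap down until it is snug, without overtightening it. When all that is done, press the start button; leave the other things on the counter where they are.

Things in the scene. Friction and masses are not known exactly. Their poses are not given: they have to be found in the camera images.
- steriliser: counter-top steam steriliser: white box fixed on the counter, 260 deep (its x) x 270 wide (y) x 175 high; origin at the centre of its underside; front (black fascia) faces its own -x. Its flat top carries the filler cap and start button
- bay_mouth (a point): middle of the bottom edge of the steriliser's drawer bay, in the front face; axes as the steriliser's: the drawer goes in along +x. The bay is 204 wide, 78 high, 200 deep and has no sill: the drawer runs in on the counter itself between two side cheeks 33 thick
- drawer: loose steel drawer, 0.45 kg, on the counter before the bay. Origin: centre of the tray's underside; +x to its rear, which enters the bay first. Tray 185 long (x), 198 wide, floor 4 thick, walls 4 thick and 24 high, rear corners cut 20 mm at 45 deg as lead-in. White front panel 250 wide, 74 high, at x -92.5 to -100.5, meets the steriliser's front when home (origin then 92.5 past bay_mouth)
- drawer_handle (a point): middle of the drawer's bow handle: a round steel bar 12 thick, 100 long along the drawer's y, its axis 72 in front of the panel and 45 above the counter (drawer x -172.5, y 0); axes as the drawer's
- cap_run (a joint): turn of the filler cap on its thread, rad; grows as it is screwed down (clockwise from above, sinking 3 mm a turn) against a steady drag of 0.1 N m; ends at 5.5, where the seal meets the neck; starts 3 to 5.2 rad short of that
- cap_squeeze (a joint): further turn of the cap once the seal has met, squeezing the seal, rad: 0 until then. Turning takes 0.2 N m to start and 2 N m more for each rad (standing still, the wrist feels up to 0.4 less, as friction holds it): snug from 0.05, seal damaged above 0.6. Let go, it may spring back to about 0.1, which is still snug
- cap_grip (a point): middle of the filler cap at half its height: black ribbed round cap, 56 diameter, 26 high, axis vertical, on a short neck; its underside is 5 to 8 above the steriliser's top face. Turns with the cap
- start (a joint): travel of the start button in m: 0 at rest, 0.006 fully down; springs back; fully down takes 5 N; counts as pressed beyond 0.004
- start_top (a point): centre of the top of the start button: steel, 28 diameter in a 44 wide grey ring on the steriliser's top near the front; pressed straight down; stands about 22 above the top face at rest
- sealed_jar: the finished jar of the last batch, full (amber) and closed with a steel lid, 62 in diameter, 66 high, about 260 g, starting upright in the drawer; origin at the centre of its underside, z along its axis
- cork_mat: round cork mat, fixed flat on the counter, 120 in diameter, 10 thick; origin at the centre of its underside
- jar1: empty open preserving jar of clear glass, no lid, 62 in diameter, 58 high, about 140 g, standing on the counter (may be absent); origin at the centre of its underside, z along its axis towards the mouth
- jar2: empty open preserving jar of clear glass, no lid, 62 in diameter, 58 high, about 140 g, standing on the counter (may be absent); origin at the centre of its underside, z along its axis towards the mouth
- jar3: empty open preserving jar of clear glass, no lid, 62 in diameter, 58 high, about 140 g, standing on the counter (may be absent); origin at the centre of its underside, z along its axis towards the mouth
- jar4: empty open preserving jar of clear glass, no lid, 62 in diameter, 58 high, about 140 g, standing on the counter (may be absent); origin at the centre of its underside, z along its axis towards the mouth
- spice_jar: small lidded spice jar, 42 diameter, 85 high; not part of the job, leave it where it is; origin at the centre of its underside
- jam_jar: full jam jar with white lid, 70 diameter, 100 high; not part of the job, leave it where it is; origin at the centre of its underside
- tin_a: low food tin with paper label, 74 diameter, 60 high; not part of the job, leave it where it is; origin at the centre of its underside
- tin_b: tall food tin with paper label, 74 diameter, 100 high; not part of the job, leave it where it is; origin at the centre of its underside
- mixing_bowl: steel mixing bowl, 130 diameter, 55 high; not part of the job, leave it where it is; origin at the centre of its underside
- tea_carton: closed carton 70 x 120 x 60; not part of the job, leave it where it is; origin at the centre of its underside
- mug: white mug, 80 diameter, 90 high, handle at its +y; not part of the job, leave it where it is; origin at the centre of its underside

How it is judged:
On the way, in this order (a step that is already met when the one before it is completed fails the run):
1. the finished jar stands on the mat, all empty jars stand in the drawer, the drawer is fully home and the filler cap is snug (x of jar1 in the frame of drawer between -0.075 and 0.07 m and y of jar1 in the frame of drawer between -0.075 and 0.075 m and z of jar1 in the frame of drawer between -0.005 and 0.012 m and angle between each of jar1, jar2, jar3, jar4, sealed_jar's own z axis and vertical below 0.12 rad and x of jar2 in the frame of drawer between -0.075 and 0.07 m and y of jar2 in the frame of drawer between -0.075 and 0.075 m and z of jar2 in the frame of drawer between -0.005 and 0.012 m and x of jar3 in the frame of drawer between -0.075 and 0.07 m and y of jar3 in the frame of drawer between -0.075 and 0.075 m and z of jar3 in the frame of drawer between -0.005 and 0.012 m and x of jar4 in the frame of drawer between -0.075 and 0.07 m and y of jar4 in the frame of drawer between -0.075 and 0.075 m and z of jar4 in the frame of drawer between -0.005 and 0.012 m and x of drawer in the frame of steriliser between -0.0425 and -0.025 m and y of drawer in the frame of steriliser between -0.008 and 0.008 m and angle between the x axis of drawer and the x axis of steriliser, either way round below 0.04 rad and angle between drawer's own z axis and vertical below 0.04 rad and horizontal distance between sealed_jar and cork_mat below 0.03 m and z of sealed_jar in the frame of cork_mat between 0.005 and 0.016 m and value of joint cap_run above 5.42 rad and value of joint cap_squeeze above 0.05 rad), for 0.3 s.
2. then the start button is pressed (value of joint start above 0.004 m), for 0.02 s.
At the end, for the whole second after the job is handed in: Empty jars upright (7 deg) on the drawer floor, finished jar upright within 30 mm of the mat centre; drawer front within 5 mm of the steriliser front, straight; cap_run above 5.42 and cap_squeeze above 0.05; start button pressed after all that and let go; all at rest (all of step 1 and linear speed of each of jar1, jar2, jar3, jar4, drawer, sealed_jar below 0.02 m/s and value of joint start below 0.002 m); the robot touches nothing.
It fails at once if the filler cap is overtightened (its seal squeezed by more than 0.6 rad) (value of joint cap_squeeze above 0.6 rad).
It fails at once if a bystander is moved by more than 6 cm or knocked over (distance of any of spice_jar, jam_jar, tin_a, tin_b, mixing_bowl, tea_carton, mug from where it was at the start of the episode above 0.06 m or angle between any of spice_jar, jam_jar, tin_a, tin_b, mixing_bowl, tea_carton, mug's own z axis and vertical above 0.6 rad).
Of jar1, jar2, jar3, jar4 only 2 to 4 are there at a start; the rules pass over those that are not, and their reading is None.
At some moment in a run one of jar1, jar2, jar3, jar4 may be knocked a few centimetres aside while the robot is not near it.
Once in a run the grip may slacken for a moment while it holds something.
It also fails if it takes over 210 s, if anything falls off the work surface, if the arm or the gripper's body presses on something with over 40 N, if the wrist force passes 120 N, or if a joint passes its speed limit or range.

## Working session

There is one attempt and no reset: what is moved stays moved. The work goes in short steps, Python scripts to look and compute and a shell command to move; the robot and the scene stay as the last step left them, time stands still between calls to the robot, and variables do not carry over. Pictures are saved under pics/ and viewed, at most 14 in all, crops included, and the job is handed in when it is done.

```bash
mkdir -p pics; cat > h.py <<'E'
import numpy as np, cv2
from plant import ctrl
from scipy.spatial.transform import Rotation as R
def cam(n): return ctrl.read_camera(n)
def rot(p):
    r=np.array(p["rotation"],float)
    return r if r.shape==(3,3) else R.from_quat(r).as_matrix()
def ray(p,at):
    d=np.array([(at[0]-p["cx"])/p["fx"],(at[1]-p["cy"])/p["fy"],1.]); return rot(p)@d
def at_z(p,at,z):
    d=ray(p,at); o=np.array(p["xyz"]); return o+d*(z-o[2])/d[2]
def at_d(p,at):
    c,r=int(round(at[0])),int(round(at[1])); w=p["depth"][max(r-1,0):r+2,max(c-1,0):c+2]; w=w[w>0]
    return np.array(p["xyz"])+ray(p,at)*np.median(w) if w.size else None
def cloud(p):
    v,u=np.mgrid[0:400,0:640]; d=p["depth"]
    c=np.stack([(u-p["cx"])/p["fx"]*d,(v-p["cy"])/p["fy"]*d,d],-1)
    return c@rot(p).T+np.array(p["xyz"])
def two(p,a,q,b):
    d1,d2=ray(p,a),ray(q,b); o1,o2=np.array(p["xyz"]),np.array(q["xyz"])
    s=np.linalg.lstsq(np.stack([d1,-d2],1),o2-o1,rcond=None)[0]
    x,y=o1+s[0]*d1,o2+s[1]*d2
    return (x+y)/2,np.linalg.norm(x-y)
def save(p,name): cv2.imwrite("pics/"+name,cv2.cvtColor(p["pixels"],cv2.COLOR_RGB2BGR))
def to_tool(dx):
    s=ctrl.get_state(); return R.from_quat(s["tcp_rot"]).inv().apply(dx)
E
python3 - <<'E'
from h import *
np.set_printoptions(precision=3,suppress=True)
s=ctrl.get_state(); print(s["time"],s["eef_pos"],R.from_quat(s["tcp_rot"]).as_matrix())
P={n:cam(n) for n in("top","side")}
for n,p in P.items(): save(p,n+"1.png"); print(n,p["xyz"],rot(p)[:,2],p["fx"])
for q in "steriliser bay_mouth drawer drawer_handle cap_grip start_top sealed_jar cork_mat jar1 mug tin_a spice_jar jam_jar mixing_bowl tea_carton".split():
    for n,p in P.items():
        for f in (ctrl.tip_of,):
            for d in f(q,p)[:5]:
                if d["score"]>.3: print(q,n,round(d["score"],2),np.round(d["at"]),at_d(p,d["at"]))
E
```

```text
0.0 [0.283 0.612 0.23 ] [[-0.908  0.419 -0.001]
 [ 0.419  0.908 -0.002]
 [ 0.    -0.002 -1.   ]]
top [ 0.31  -0.056  1.327] [ 0.183  0.006 -0.983] 363.08174472807445
side [ 0.205 -0.811  0.83 ] [ 0.309  0.705 -0.638] 367.1433616992043
steriliser side 0.6 [287. 166.] [0.517 0.227 0.092]
bay_mouth top 0.73 [340. 209.] [ 0.512 -0.131  0.049]
bay_mouth top 0.66 [242. 198.] [0.559 0.231 0.001]
bay_mouth side 0.95 [301. 182.] [ 0.568  0.237 -0.   ]
drawer top 0.82 [291. 204.] [0.526 0.042 0.071]
drawer side 0.88 [312. 216.] [0.526 0.031 0.013]
drawer side 0.35 [264. 119.] [0.493 0.381 0.207]
drawer_handle top 0.6 [338. 210.] [ 0.51  -0.123  0.051]
drawer_handle side 0.56 [324. 240.] [ 0.524 -0.074 -0.   ]
cap_grip top 0.85 [184. 208.] [0.488 0.366 0.208]
cap_grip side 0.57 [265. 120.] [0.493 0.374 0.208]
start_top top 0.6 [220. 194.] [0.538 0.26  0.197]
start_top side 0.52 [286. 132.] [0.552 0.318 0.173]
sealed_jar top 0.65 [291. 207.] [0.516 0.045 0.072]
sealed_jar side 0.74 [311. 213.] [0.522 0.028 0.027]
cork_mat top 0.87 [391. 257.] [ 0.347 -0.313  0.009]
cork_mat side 0.84 [302. 320.]
[... 349 characters left out ...]
96  0.057]
tin_a top 0.57 [423. 266.] [ 0.316 -0.401  0.1  ]
tin_a side 0.66 [298. 369.] [ 0.293 -0.462  0.086]
tin_a side 0.57 [404. 359.] [ 0.513 -0.524  0.058]
spice_jar top 0.69 [395. 204.] [ 0.528 -0.323  0.063]
spice_jar top 0.56 [270. 142.] [0.758 0.124 0.061]
spice_jar side 0.91 [370. 300.] [ 0.531 -0.347  0.031]
jam_jar top 0.85 [342. 157.] [ 0.7   -0.135  0.072]
jam_jar side 0.8 [394. 238.] [ 0.709 -0.179  0.026]
mixing_bowl top 0.94 [395. 161.] [ 0.705 -0.34   0.005]
mixing_bowl side 0.88 [424. 282.] [ 0.707 -0.341  0.003]
mixing_bowl side 0.49 [368. 299.] [ 0.528 -0.343  0.033]
tea_carton top 0.94 [268. 142.] [0.76  0.133 0.06 ]
tea_carton side 0.8 [366. 182.] [0.753 0.072 0.05 ]
```

```bash
python3 - <<'E'
import cv2
for n in("top","side"):
    i=cv2.imread(f"pics/{n}1.png")
    a=i[100:300,140:480] if n=="top" else i[90:390,200:460]
    cv2.imwrite(f"pics/{n}1c.png",cv2.resize(a,None,fx=2.3 if n=="top" else 2,fy=2.3 if n=="top" else 2,interpolation=cv2.INTER_CUBIC)); print(a.shape)
E
```

```text
(200, 340, 3)
(300, 260, 3)
```

View pics/top1c.png

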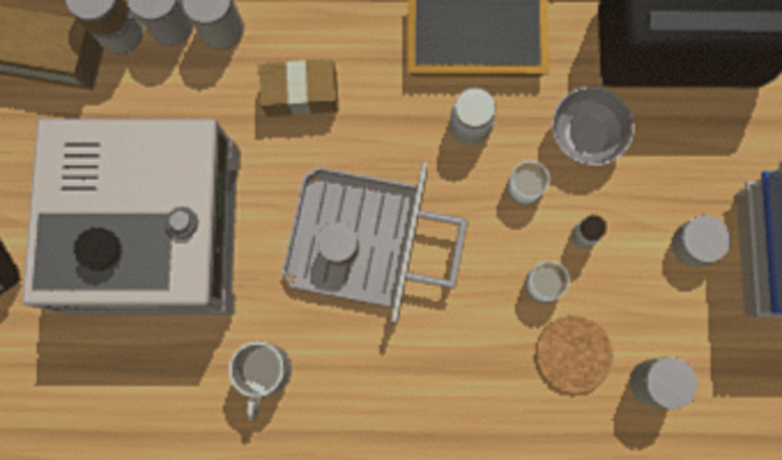

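View pics/side1c.png

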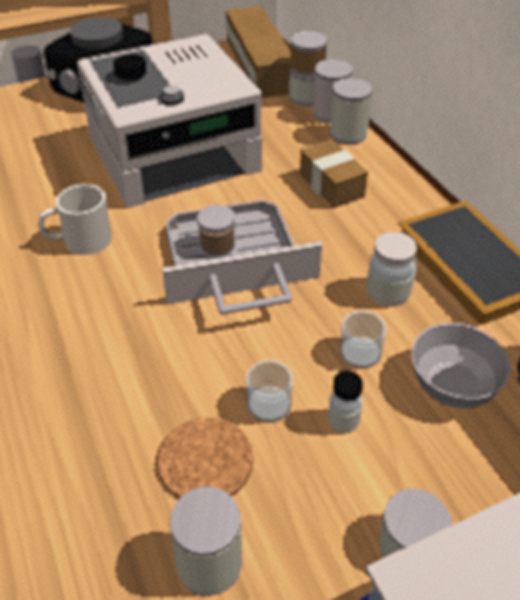

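The top view shows the sealed jar in the drawer at about (288,205), and two empty jars, at (370,179) and (378,222). The mat is at (389,255), the bay opening is towards +y, the cap is at (182,208) and the button at (218,196). Next I'll measure from the point clouds.

```bash
cat > m.py <<'E'
from h import *
np.set_printoptions(precision=4,suppress=True)
def top(C,xy,r,z0,z1):
    m=(np.hypot(C[...,0]-xy[0],C[...,1]-xy[1])<r)&(C[...,2]>z0)&(C[...,2]<z1)
    return C[m]
def circ(P):
    c,rad=cv2.minEnclosingCircle(P[:,:2].astype(np.float32)); return np.array(c),rad,np.median(P[:,2]),len(P)
def rect(P):
    (c,s,a)=cv2.minAreaRect(P[:,:2].astype(np.float32)); return np.array(c),np.array(s),a
E
python3 - <<'E'
from m import *
for n in("top","side"):
    p=cam(n); C=cloud(p); print(n)
    for name,xy,r,z0,z1 in [("sealed",(.516,.04),.045,.055,.08),("jarA",(.604,-.225),.045,.05,.07),("jarB",(.462,-.27),.045,.05,.07),("mat",(.35,-.313),.075,.006,.016),("cap",(.488,.368),.04,.195,.22),("start",(.54,.26),.028,.19,.21),("spice",(.53,-.33),.035,.07,.1),("jam",(.7,-.14),.05,.085,.11)]:
        P=top(C,xy,r,z0,z1)
        if len(P)>3: print(name,*circ(P),P[:,:2].min(0),P[:,:2].max(0))
    P=top(C,(.55,.38),.25,.165,.183); print("ster",*rect(P),len(P), np.median(P[:,2]))
    P=top(C,(.52,-.07),.16,.062,.08); P=P[(P[:,1]<-.0)]; P=P[np.hypot(P[:,0]-.516,P[:,1]-.04)>.045]
    print("panel",*rect(P),len(P),np.median(P[:,2])); l=cv2.fitLine(P[:,:2].astype(np.float32),cv2.DIST_HUBER,0,.01,.01).ravel(); print(l,np.degrees(np.arctan2(l[1],l[0])))
    P=top(C,(.52,-.13),.07,.035,.058); print("handle",*rect(P),len(P),np.median(P[:,2]))
    P=top(C,(.52,.04),.14,.018,.035);print("tray",*rect(P),len(P))
    for q in ("bay_mouth","drawer_handle","cap_grip","start_top"):
        print(q,[(round(d["score"],2),at_z(p,d["at"],{"bay_mouth":0,"drawer_handle":.045,"cap_grip":.194,"start_top":.197}[q])) for d in ctrl.tip_of(q,p)[:2]])
E
```

```text
top
sealed [0.5236 0.0584] 0.030412418767809868 0.06962109006835604 219 [0.4935 0.0293] [0.5524 0.0823]
jarA [ 0.6258 -0.238 ] 0.030831368640065193 0.05679715395406448 48 [ 0.5959 -0.2666] [ 0.649  -0.2085]
jarB [ 0.4678 -0.2645] 0.031154926866292953 0.05791235698753505 72 [ 0.4379 -0.2948] [ 0.4988 -0.2339]
mat [ 0.3509 -0.3042] 0.06781448423862457 0.01010281884834563 801 [ 0.2939 -0.3673] [ 0.4179 -0.2418]
cap [0.4914 0.377 ] 0.030338631942868233 0.20924363102568777 282 [0.4615 0.3471] [0.518  0.4069]
start [0.532  0.2646] 0.019511716440320015 0.19688592319413312 77 [0.5146 0.251 ] [0.5506 0.2835]
spice [ 0.5457 -0.3298] 0.019482970237731934 0.08402456656029822 104 [ 0.5266 -0.3481] [ 0.5626 -0.3107]
jam [ 0.7282 -0.1496] 0.03046773187816143 0.100040832011973 203 [ 0.6987 -0.1773] [ 0.7488 -0.1208]
ster [0.5502 0.3563] [0.2669 0.2602] 0.18940359354019165 6015 0.1761253314893636
panel [ 0.5251 -0.0506] [0.008  0.2465] 79.22810363769531 168 0.07387872996795697
[ 0.9822 -0.188   0.5227 -0.0502] -10.835233
handle [ 0.5144 -0.1082] [0.0576 0.116 ] 89.6585464477539 172 0.0500191887606833
[... 1120 characters left out ...]
976432161751396 234 [ 0.6968 -0.1819] [ 0.7492 -0.1223]
ster [0.5489 0.3552] [0.2699 0.2658] 0.4196932315826416 2393 0.1731706202431994
panel [ 0.5245 -0.0529] [0.0137 0.2481] 79.3512954711914 323 0.06972109155028083
[ 0.9823 -0.1871  0.5516 -0.0596] -10.783368
handle [ 0.5141 -0.1069] [0.0615 0.1139] 85.7726058959961 230 0.04755503823882995
tray [0.5309 0.0415] [0.2035 0.2206] 77.52503967285156 431
bay_mouth [(0.74, array([0.5569, 0.231 , 0.    ])), (0.35, array([0.3269, 0.1855, 0.    ]))]
drawer_handle [(0.63, array([ 0.5163, -0.1156,  0.045 ]))]
cap_grip [(0.52, array([0.4936, 0.3793, 0.194 ])), (0.2, array([ 0.5952, -0.4479,  0.194 ]))]
start_top [(0.41, array([0.5427, 0.2955, 0.197 ]))]
```

```bash
cat > go.py <<'E'
# how far to target: go.py x y z [yaw of tool y, deg]
import sys
from h import *
s=ctrl.get_state(); M=R.from_quat(s["tcp_rot"]).as_matrix(); t=np.array(list(map(float,sys.argv[1:4])))
yaw=np.degrees(np.arctan2(M[1,1],M[0,1])); 
turn=((yaw-float(sys.argv[4])+90)%180-90) if len(sys.argv)>4 else 0
print("t",round(s["time"],2),"pos",np.round(s["eef_pos"],4),"yaw",round(yaw,1),"j6",round(s["qpos"][5],2),"SHIFT",np.round(M.T@(t-s["eef_pos"]),4),"TURN",round(turn,1),"F",np.round(s["contact_force"],1),"T",np.round(s["wrist_torque"],2),"open",round(float(s["opening"]),3),round(float(s["finger_force"]),1))
E
python3 -m inch '[[0,-0.287,-0.128,0,-36],[0,-0.287,-0.128,0,-36],[0,-0.287,-0.128,0,-36],[0,-0.287,-0.128,0,-36],[0,-0.287,-0.128,0,-36]]' 60
python3 go.py .490 .376 .231
```

```text
time: 2.52
eef_pos: [0.4164, 0.4601, 0.2315]
tcp_rot: [-0.088, 0.996, 0.0, 0.0]
contact_force: [0.3, 0.1, 0.6]
opening: 1.001
finger_force: 0.0
t 2.52 pos [0.4164 0.4601 0.2315] yaw 100.1 j6 -1.08 SHIFT [-0.0577 -0.0958  0.0005] TURN 0 F [0.3 0.1 0.6] T [ 0.06 -0.02  0.02] open 1.001 0.0
```

```bash

python3 -m inch '[[0,-0.058,-0.096,0,-36],[0,-0.058,-0.096,0,-36],[0,-0.058,-0.096,0,-36],[0,-0.058,-0.096,0,-36],[0,-0.058,-0.096,0,-36]]' >/dev/null
python3 -m inch '[[0,0,0,0.01,-36],[0,0,0,0.01,-36],[0,0,0,0.01,-36],[0,0,0,0.01,-36],[0,0,0,0.01,-36]]' >/dev/null
python3 go.py .490 .376 .178
python3 - <<'E'
from m import *
for n in("top","side"):
    p=cam(n); save(p,n+"2.png"); C=cloud(p)
    P=top(C,(.49,.376),.035,.195,.215)
    if len(P)>3: print(n,*circ(P),P[:,:2].min(0),P[:,:2].max(0))
E
```

```text
t 3.35 pos [0.489  0.3767 0.2214] yaw 171.0 j6 -2.49 SHIFT [ 0.0005 -0.0011  0.0434] TURN 0 F [0.6 0.7 0.2] T [0.02 0.04 0.01] open 1.0 0.0
top [0.4914 0.3762] 0.030035216361284256 0.20897453188964898 235 [0.4619 0.347 ] [0.5181 0.3969]
side [0.4889 0.3742] 0.0313868373632431 0.20573926710721063 138 [0.4607 0.3435] [0.5201 0.4028]
```

```bash

python3 -m inch '[[0,0,-0.001,0.025,-7],[0,0,-0.001,0.043,-14],[0,0,-0.001,0.043,-17],[0,0,-0.001,0.043,-17],[0,0,-0.001,0.043,-17]]' >/dev/null
python3 go.py .490 .376 .178
python3 -m inch '[[1,0,0,0,0],[1,0,0,0,0],[1,0,0,0,0],[1,0,0,0,0],[1,0,0,0,0]]' 60 >/dev/null
python3 go.py .490 .376 .178
python3 -m inch '[[1,0,0,0,0],[1,0,0,0,0],[1,0,0,0,7],[1,0,0,0,14],[1,0,0,0,14]]' 60 >/dev/null
python3 go.py .490 .376 .178
```

```text
t 3.87 pos [0.4901 0.3767 0.1785] yaw -172.6 j6 -2.78 SHIFT [0.0007 0.0002 0.0005] TURN 0 F [ 0.4  0.1 -0.1] T [-0.09  0.05 -0.01] open 1.002 0.0
t 4.28 pos [0.491  0.3769 0.18  ] yaw -172.4 j6 -2.78 SHIFT [0.0008 0.0011 0.002 ] TURN 0 F [ 0.8 -0.2  3.4] T [-0.04 -0.23  0.01] open 0.638 62.9
t 4.7 pos [0.4908 0.377  0.1798] yaw 173.4 j6 -2.53 SHIFT [0.001  0.0007 0.0018] TURN 0 F [ 1.4 -0.4  5.6] T [ 0.03 -0.17 -0.08] open 0.636 63.2
```

```bash

python3 -m inch '[[1,0,0,0,7],[1,0,0,0,14],[1,0,0,0,21],[1,0,0,0,28],[1,0,0,0,35]]' 70 >/dev/null
python3 go.py .490 .376 .178
python3 -m inch '[[1,0,0,0,7],[1,0,0,0,14],[1,0,0,0,21],[1,0,0,0,28],[1,0,0,0,35]]' >/dev/null
python3 go.py .490 .376 .178
python3 -m inch '[[1,0,0,0.0003,7],[1,0,0,0.0003,14],[1,0,0,0.0003,21],[1,0,0,0.0003,28],[1,0,0,0.0003,35]]' >/dev/null
python3 go.py .490 .376 .178
python3 -m inch '[[1,0,0,0.0003,7],[1,0,0,0.0003,14],[1,0,0,0.0003,21],[1,0,0,0.0003,28],[1,0,0,0.0003,35]]' >/dev/null
python3 go.py .490 .376 .178
```

```text
t 5.12 pos [0.4904 0.3771 0.1796] yaw 138.3 j6 -1.92 SHIFT [ 0.0011 -0.0004  0.0016] TURN 0 F [0.4 0.5 4.1] T [ 0.05 -0.03  0.09] open 0.629 72.5
t 5.53 pos [0.4902 0.3774 0.1793] yaw 103.3 j6 -1.31 SHIFT [ 0.0005 -0.0013  0.0013] TURN 0 F [0.7 2.3 5.6] T [ 0.25 -0.05  0.1 ] open 0.636 72.6
t 5.95 pos [0.4902 0.3778 0.179 ] yaw 68.3 j6 -0.7 SHIFT [-0.0004 -0.0017  0.001 ] TURN 0 F [-0.1  3.1  3.8] T [ 0.43 -0.13  0.11] open 0.637 72.7
t 6.37 pos [0.4904 0.3781 0.1787] yaw 33.3 j6 -0.09 SHIFT [-0.0015 -0.0015  0.0007] TURN 0 F [1.4 3.  2.7] T [ 0.52 -0.17  0.07] open 0.634 72.8
```

```bash

python3 -m inch '[[1,0,0,0.0001,7],[1,0,0,0.0001,14]]' >/dev/null
python3 go.py .490 .376 .178
python3 -m inch '[[1,0,0,0.0001,6],[1,0,0,0.0001,12]]' >/dev/null
python3 go.py .490 .376 .178
```

```text
t 6.53 pos [0.4906 0.3781 0.1787] yaw 19.3 j6 0.15 SHIFT [-0.0018 -0.0013  0.0007] TURN 0 F [2.9 3.6 3. ] T [ 0.59 -0.34  0.11] open 0.634 72.8
t 6.7 pos [0.4907 0.3782 0.1785] yaw 7.4 j6 0.36 SHIFT [-0.0021 -0.001   0.0005] TURN 0 F [2.2 3.1 2.9] T [ 0.59 -0.33  0.09] open 0.635 72.9
```

```bash

python3 -m inch '[[1,0,0,0.0001,6],[1,0,0,0.0001,12]]' >/dev/null
python3 go.py .490 .376 .178
```

```text
t 6.87 pos [0.4908 0.3782 0.1784] yaw -4.6 j6 0.57 SHIFT [-0.0023 -0.0007  0.0004] TURN 0 F [2.7 3.7 2.8] T [ 0.59 -0.38  0.08] open 0.634 72.9
```

```bash

python3 -m inch '[[1,0,0,0.0001,6],[1,0,0,0.0001,12]]' >/dev/null
python3 go.py .490 .376 .178
python3 -m inch '[[1,0,0,0.0001,6],[1,0,0,0.0001,12]]' >/dev/null
python3 go.py .490 .376 .178
```

```text
t 7.03 pos [0.491  0.3782 0.1784] yaw -16.6 j6 0.78 SHIFT [-0.0024 -0.0003  0.0003] TURN 0 F [3.2 4.1 1.8] T [ 0.62 -0.46  0.12] open 0.636 72.9
t 7.2 pos [0.4911 0.3781 0.1782] yaw -28.6 j6 0.99 SHIFT [-0.0024  0.      0.0002] TURN 0 F [3.6 3.9 2.2] T [ 0.59 -0.52  0.1 ] open 0.634 73.0
```

```bash

python3 -m inch '[[1,0,0,0.0001,6],[1,0,0,0.0001,12]]' >/dev/null
python3 go.py .490 .376 .178
python3 -m inch '[[1,0,0,0.0001,6],[1,0,0,0.0001,12]]' >/dev/null
python3 go.py .490 .376 .178
```

```text
t 7.37 pos [0.4913 0.3781 0.1782] yaw -40.6 j6 1.2 SHIFT [-0.0024  0.0004  0.0002] TURN 0 F [4.4 4.  1.9] T [ 0.55 -0.59  0.07] open 0.634 73.0
t 7.53 pos [0.4913 0.378  0.178 ] yaw -52.6 j6 1.41 SHIFT [-0.0023  0.0008  0.    ] TURN 0 F [4.2 3.4 2. ] T [ 0.57 -0.51  0.41] open 0.638 73.0
```

```bash

python3 -m inch '[[1,0,0,0,5],[1,0,0,0,10]]' >/dev/null
python3 go.py .490 .376 .178
python3 -m inch '[[1,0,0,0,0]]' >/dev/null
python3 go.py .490 .376 .178
```

```text
t 7.7 pos [0.4914 0.3779 0.1781] yaw -62.4 j6 1.58 SHIFT [-0.0021  0.001   0.0001] TURN 0 F [4.  3.9 1.9] T [ 0.49 -0.49  0.66] open 0.634 73.0
t 7.78 pos [0.4914 0.3779 0.1781] yaw -62.4 j6 1.58 SHIFT [-0.0021  0.001   0.0001] TURN 0 F [3.6 2.9 1.9] T [ 0.52 -0.59  0.3 ] open 0.635 73.0
```

```bash

python3 -m inch '[[0,0,0,0,0],[0,0,0,0,0],[0,0,0,0,0],[0,0,0,-0.03,0],[0,0,0,-0.06,0]]' >/dev/null
python3 go.py .5235 .058 .15 79
```

```text
t 8.2 pos [0.4878 0.3754 0.2338] yaw -62.4 j6 1.58 SHIFT [-0.1149  0.2978  0.0848] TURN 38.6 F [-0.  -0.4  0.7] T [-0.02  0.02  0.05] open 1.002 0.0
```

```bash

python3 -m inch '[[0,-0.115,0.298,0,0],[0,-0.115,0.298,0,0],[0,-0.115,0.298,0,0],[0,-0.115,0.298,0,0],[0,-0.115,0.298,0,0]]' >/dev/null
python3 go.py .5235 .058 .12 79
python3 - <<'E'
from m import *
p=cam("side"); C=cloud(p); P=top(C,(.523,.058),.05,.055,.08)
print(len(P) and circ(P))
E
```

```text
t 8.62 pos [0.5128 0.1679 0.2364] yaw -62.3 j6 1.22 SHIFT [-0.0414  0.1024  0.1164] TURN 38.7 F [ 0.4  0.  -0.6] T [0.04 0.   0.01] open 1.0 0.0
(array([0.5229, 0.057 ]), 0.03178807348012924, np.float64(0.06773471028422451), 220)
```

```bash

python3 -m inch '[[0,-0.041,0.102,0.05,0],[0,-0.041,0.102,0.1,0],[0,-0.041,0.102,0.116,0],[0,-0.041,0.102,0.116,0],[0,-0.041,0.102,0.116,0]]' >/dev/null
python3 go.py .5235 .0575 .028
```

```text
t 9.08 pos [0.5192 0.0576 0.1132] yaw -62.6 j6 1.01 SHIFT [0.0049 0.0026 0.0852] TURN 0 F [-1.4  0.5 -0.9] T [-0.01  0.05 -0.06] open 1.001 0.0
```

```bash

python3 -m inch '[[0,0.004,0.002,0.03,0],[0,0.004,0.002,0.06,0],[0,0.004,0.002,0.087,0],[0,0.004,0.002,0.087,0],[0,0.004,0.002,0.087,0]]' >/dev/null
python3 go.py .5235 .0575 .028
python3 -m inch '[[1,0,0,0,0],[1,0,0,0,0],[1,0,0,0,0],[1,0,0,0,0],[1,0,0,0,0]]' 60 >/dev/null
python3 -m inch '[[1,0,0,-0.02,0],[1,0,0,-0.04,0],[1,0,0,-0.08,0],[1,0,0,-0.12,0],[1,0,0,-0.12,0]]' >/dev/null
python3 go.py .354 -.307 .15 140
```

```text
t 9.5 pos [0.528  0.061  0.0334] yaw -62.3 j6 1.01 SHIFT [-0.0056  0.001   0.0054] TURN 0 F [-0.1 -0.6  0.9] T [-0.02 -0.08 -0.  ] open 1.001 0.0
t 10.33 pos [0.5344 0.06   0.1635] yaw -62.3 j6 1.01 SHIFT [-0.3303  0.2412  0.0111] TURN -22.3 F [ 2.4  0.3 -1. ] T [ 0.01 -0.11  0.  ] open 0.707 68.5
```

```bash

python3 -m inch '[[1,-0.330,0.241,0,-5],[1,-0.330,0.241,0,-10],[1,-0.330,0.241,0,-15],[1,-0.330,0.241,0,-20],[1,-0.330,0.241,0,-22]]' >/dev/null
python3 go.py .354 -.307 .15 140
```

```text
t 10.75 pos [ 0.4355 -0.1276  0.1536] yaw -40.1 j6 0.19 SHIFT [-0.1898  0.0532  0.0037] TURN -0.1 F [ 1.1  0.1 -2.2] T [ 0.02 -0.04  0.01] open 0.706 68.4
```

```bash

python3 -m inch '[[1,-0.190,0.053,0,0],[1,-0.190,0.053,0,0],[1,-0.190,0.053,0,0],[1,-0.190,0.053,0,0],[1,-0.190,0.053,0,0]]' >/dev/null
python3 -m inch '[[1,0,0,0.03,0],[1,0,0,0.06,0],[1,0,0,0.06,0]]' >/dev/null
python3 go.py .354 -.307 .1 140
python3 - <<'E'
from m import *
for n in("top","side"):
    p=cam(n); C=cloud(p); 
    s=ctrl.get_state()
    for k,xy,z0,z1,r in (("jarA",(.625,-.238),.05,.07,.06),("jarB",(.467,-.265),.05,.062,.05),("mat",(.354,-.307),.006,.016,.075)):
        P=top(C,xy,r,z0,z1)
        if len(P)>3: print(n,k,*circ(P),P[:,:2].min(0),P[:,:2].max(0))
    P=top(C,(.52,-.07),.16,.062,.08); P=P[P[:,1]<0]
    print("panel",*rect(P),len(P),np.median(P[:,2]))
    save(p,n+"3.png")
i=np.hstack([cv2.imread("pics/top3.png")[130:300,200:480],cv2.imread("pics/side3.png")[190:360,200:480]]); cv2.imwrite("pics/c3.png",cv2.resize(i,(800,243)))
E
```

```text
t 11.42 pos [ 0.3507 -0.3022  0.088 ] yaw -40.5 j6 -0.22 SHIFT [-0.0015  0.0055 -0.0121] TURN -0.5 F [-1.4  1.4 -3.5] T [ 0.07  0.1  -0.02] open 0.707 68.3
top jarA [ 0.6259 -0.2379] 0.03114555962383747 0.057270972246847296 72 [ 0.5964 -0.2666] [ 0.6563 -0.2085]
top jarB [ 0.4679 -0.2641] 0.030832763761281967 0.05810192322335117 72 [ 0.438  -0.2937] [ 0.4986 -0.2342]
top mat [ 0.3873 -0.277 ] 0.04977643862366676 0.009911306228392203 125 [ 0.3569 -0.3187] [ 0.4176 -0.2352]
panel [ 0.5252 -0.0506] [0.0081 0.2472] 79.24385070800781 165 0.07397445125365731
side jarA [ 0.6264 -0.2401] 0.03213031589984894 0.0558256448607658 121 [ 0.5948 -0.2705] [ 0.6561 -0.209 ]
side jarB [ 0.4667 -0.2647] 0.032258447259664536 0.055510828558079095 123 [ 0.4376 -0.2965] [ 0.4974 -0.2325]
side mat [ 0.3586 -0.3106] 0.06034138426184654 0.008416070142785781 960 [ 0.299  -0.3701] [ 0.4171 -0.263 ]
panel [ 0.5822 -0.0632] [0.0123 0.1308] 80.5869140625 156 0.069918894062097
```

View pics/c3.png

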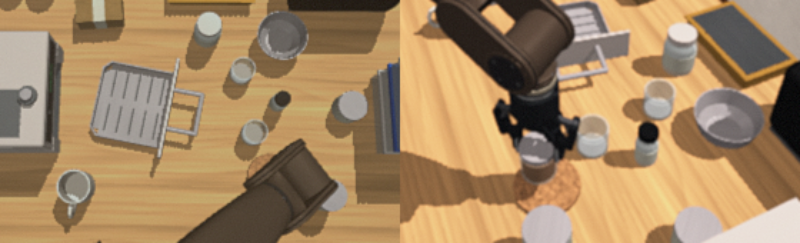

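Both views show the sealed jar held above the mat, and jars A and B still where they were. Lowering it now.

```bash

python3 go.py .357 -.308 .042 140
python3 -m inch '[[1,0.0014,0.008,0.02,0],[1,0.0014,0.008,0.036,0],[1,0.0014,0.008,0.042,0],[1,0.0014,0.008,0.045,0],[1,0.0014,0.008,0.045,0]]' >/dev/null
python3 go.py .357 -.308 .039 140
python3 -m inch '[[1,0,0,0.001,0],[1,0,0,0.002,0],[1,0,0,0.002,0]]' >/dev/null
python3 go.py .357 -.308 .039 140
```

```text
t 11.52 pos [ 0.3535 -0.3044  0.0928] yaw -40.4 j6 -0.22 SHIFT [-0.0005  0.0052  0.0508] TURN -0.4 F [ 0.1  1.3 -2.7] T [ 0.04 -0.03 -0.01] open 0.706 68.3
t 11.93 pos [ 0.362  -0.3098  0.0498] yaw -40.3 j6 -0.22 SHIFT [-0.0018 -0.005   0.0108] TURN -0.3 F [-0.5  0.  -2.6] T [ 0.01 -0.02  0.03] open 0.709 68.5
t 12.18 pos [ 0.3619 -0.3102  0.0479] yaw -40.3 j6 -0.22 SHIFT [-0.0015 -0.0052  0.0089] TURN -0.3 F [ 0.1 -1.6 -2. ] T [ 0.05  0.03 -0.04] open 0.711 68.5
```

```bash

python3 -m inch '[[1,0,-0.004,0.003,0],[1,0,-0.004,0.006,0],[1,0,-0.004,0.006,0]]' >/dev/null
python3 go.py .357 -.308 .039 140
python3 -m inch '[[1,0,0,0.001,0],[1,0,0,0.002,0],[1,0,0,0.002,0]]' >/dev/null
python3 go.py .357 -.308 .039 140
```

```text
t 12.43 pos [ 0.3584 -0.3076  0.0432] yaw -40.3 j6 -0.22 SHIFT [-0.0012 -0.0008  0.0042] TURN -0.3 F [-5.4  4.  12.1] T [ 0.67  0.73 -0.06] open 0.709 69.9
t 12.68 pos [ 0.3585 -0.3077  0.0432] yaw -40.3 j6 -0.22 SHIFT [-0.0012 -0.0009  0.0042] TURN -0.3 F [-9.5  9.7 25.9] T [ 1.38  1.51 -0.06] open 0.706 71.9
```

```bash

python3 -m inch '[[1,0,0,-0.002,0],[1,0,0,-0.002,0],[0,0,0,-0.002,0],[0,0,0,-0.002,0],[0,0,0,-0.002,0]]' >/dev/null
python3 -m inch '[[0,0,0,0,0],[0,0,0,-0.04,0],[0,0,0,-0.08,0],[0,0,0,-0.12,0],[0,0,0,-0.12,0]]' >/dev/null
python3 go.py .467 -.265 .12 79.2
python3 - <<'E'
from m import *
p=cam("side"); C=cloud(p); P=top(C,(.357,-.308),.06,.06,.09)
print(len(P) and circ(P))
E
```

```text
t 13.52 pos [ 0.3618 -0.3114  0.1697] yaw -40.3 j6 -0.22 SHIFT [0.1036 0.0493 0.0502] TURN 60.5 F [ 0.6 -2.1  0.3] T [-0.02 -0.09 -0.04] open 1.001 0.0
(array([ 0.3546, -0.3143]), 0.03187455236911774, np.float64(0.07405404111123648), 497)
```

```bash

python3 -m inch '[[0,0.104,0.049,0,7],[0,0.104,0.049,0,14],[0,0.104,0.049,0,21],[0,0.104,0.049,0,28],[0,0.104,0.049,0,35]]' >/dev/null
python3 -m inch '[[0,0,0,0,7],[0,0,0,0,14],[0,0,0,0.02,21],[0,0,0,0.04,25],[0,0,0,0.05,25]]' >/dev/null
python3 -m inch '[[0,0,0,0,0],[0,0,0,0,0]]' >/dev/null
python3 go.py .467 -.265 .02 79.2
python3 - <<'E'
from m import *
for n in ("top","side"):
    p=cam(n); C=cloud(p); P=top(C,(.467,-.265),.06,.045,.062)
    print(len(P)>3 and circ(P))
E
```

```text
t 14.57 pos [ 0.4624 -0.2591  0.1096] yaw -98.7 j6 1.02 SHIFT [0.0057 0.0053 0.0896] TURN 2.1 F [-0.1 -0.1  0.6] T [ 0.01  0.02 -0.02] open 0.997 0.0
False
(array([ 0.4658, -0.265 ]), 0.0328642763197422, np.float64(0.05450552453120816), 161)
```

```bash

python3 -m inch '[[0,0.006,0.005,0.01,0],[0,0.006,0.005,0.04,0],[0,0.006,0.005,0.07,0],[0,0.006,0.005,0.09,0],[0,0.006,0.005,0.09,0]]' >/dev/null
python3 -m inch '[[0,0,0,0,0],[0,0,0,0,0]]' >/dev/null
python3 go.py .467 -.265 .018 79.2
```

```text
t 15.25 pos [ 0.4697 -0.2667  0.0231] yaw -98.8 j6 1.02 SHIFT [-0.0029 -0.0013  0.0051] TURN 2.0 F [-0.2 -0.2  0.5] T [-0.06 -0.    0.03] open 1.002 0.0
```

```bash

python3 -m inch '[[0,-0.003,-0.001,0.004,0],[1,-0.003,-0.001,0.004,0],[1,-0.003,-0.001,0.004,0],[1,-0.003,-0.001,0.004,0],[1,-0.003,-0.001,0.004,0]]' 40 >/dev/null
python3 -m inch '[[1,0,0,0,0],[1,0,0,0,0],[1,0,0,0,0]]' >/dev/null
python3 go.py .467 -.265 .018 79.2
python3 -m inch '[[1,0,0,-0.03,0],[1,0,0,-0.06,0],[1,0,0,-0.1,0],[1,0,0,-0.13,0],[1,0,0,-0.13,0]]' >/dev/null
python3 go.py .494 .042 .15 79.2
```

```text
t 15.92 pos [ 0.4661 -0.2646  0.0183] yaw -98.8 j6 1.02 SHIFT [0.0009 0.0003 0.0003] TURN 2.0 F [-1.9  0.7  5.5] T [ 0.22  0.18 -0.04] open 0.715 43.9
t 16.33 pos [ 0.469  -0.2669  0.1545] yaw -98.8 j6 1.02 SHIFT [-0.0226 -0.3091  0.002 ] TURN 2.0 F [ 0.4  0.1 -0.5] T [-0.03 -0.08  0.04] open 0.719 44.4
```

```bash

python3 -m inch '[[1,-0.023,-0.309,0,2],[1,-0.023,-0.309,0,2],[1,-0.023,-0.309,0,2],[1,-0.023,-0.309,0,2],[1,-0.023,-0.309,0,2]]' >/dev/null
python3 go.py .494 .042 .15 79.2
```

```text
t 16.75 pos [ 0.481  -0.0545  0.1457] yaw -100.9 j6 1.44 SHIFT [-0.0054 -0.0972 -0.0043] TURN -0.1 F [ 1.2 -0.4 -1.7] T [-0.03 -0.04  0.01] open 0.72 44.6
```

```bash

python3 -m inch '[[1,-0.017,-0.15,0,2],[1,-0.017,-0.15,0,2],[1,-0.017,-0.15,0,2],[1,-0.017,-0.15,0,2],[1,-0.017,-0.15,0,2]]' >/dev/null
python3 -m inch '[[1,0,0,0,0],[1,0,0,0,0]]' >/dev/null
python3 go.py .494 .042 .05 79.2
python3 - <<'E'
from m import *
p=cam("top");save(p,"top4.png"); C=cloud(p); P=top(C,(.52,-.07),.16,.062,.08); P=P[P[:,1]<-.02]
print("panel",*rect(P),len(P),np.median(P[:,2]))
q=cam("side");save(q,"side4.png")
P=top(cloud(q),(.625,-.238),.06,.05,.062);print(circ(P))
i=np.hstack([cv2.imread("pics/top4.png")[130:300,200:480],cv2.imread("pics/side4.png")[160:330,200:480]]); cv2.imwrite("pics/c4.png",cv2.resize(i,(800,243)))
E
```

```text
t 17.33 pos [0.4929 0.0938 0.146 ] yaw -102.8 j6 1.78 SHIFT [0.0127 0.0502 0.096 ] TURN -2.0 F [-0.8  0.1 -1.4] T [-0.    0.02 -0.01] open 0.714 44.8
panel [ 0.5254 -0.0507] [0.0081 0.2467] 79.15099334716797 170 0.07387248534302027
(array([ 0.6259, -0.2391]), 0.032488953322172165, np.float64(0.05555098432610095), 125)
```

```bash

python3 -m inch '[[1,0.013,0.04,0,-2],[1,0.013,0.05,0,-2],[1,0.013,0.05,0.03,-2],[1,0.013,0.05,0.06,-2],[1,0.013,0.05,0.08,-2]]' >/dev/null
python3 -m inch '[[1,0,0,0,0],[1,0,0,0,0],[1,0,0,0,0]]' >/dev/null
python3 go.py .494 .042 .025 79.2
```

```text
t 18.1 pos [0.4962 0.0417 0.0683] yaw -100.9 j6 1.64 SHIFT [-0.0023  0.0001  0.0433] TURN -0.1 F [ 0.4 -0.2 -0.5] T [ 0.01  0.04 -0.02] open 0.711 45.0
```

View pics/c4.png

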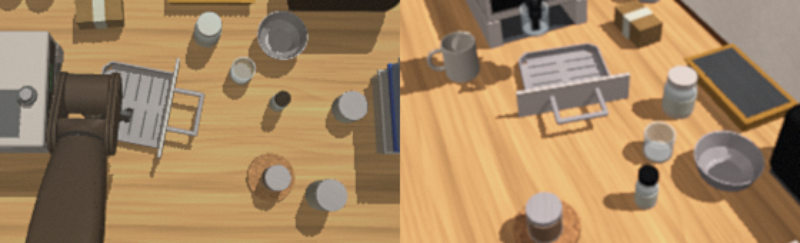

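The sealed jar is on the mat, jar B is in the gripper and the drawer hasn't moved. Next I'll lower jar B into the drawer.

```bash

python3 -m inch '[[1,-0.002,0,0.015,0],[1,-0.002,0,0.03,0],[1,-0.002,0,0.039,0],[1,-0.002,0,0.043,0],[1,-0.002,0,0.043,0]]' >/dev/null
python3 -m inch '[[1,0,0,0,0],[1,0,0,0,0]]' >/dev/null
python3 go.py .494 .042 .0223 79.2
```

```text
t 18.68 pos [0.4941 0.0427 0.0251] yaw -100.8 j6 1.64 SHIFT [-0.      0.0007  0.0028] TURN -0.0 F [ 0.2  1.3 -1.1] T [-0.06  0.05  0.03] open 0.714 45.0
```

```bash

python3 -m inch '[[1,0,0,0.0015,0],[1,0,0,0.003,0],[1,0,0,0.003,0]]' >/dev/null
python3 go.py .494 .042 .0223 79.2
python3 -m inch '[[0,0,0,0,0],[0,0,0,0,0],[0,0,0,0,0],[0,0,0,0,0],[0,0,0,-0.02,0]]' >/dev/null
python3 -m inch '[[0,0,0,-0.04,0],[0,0,0,-0.08,0],[0,0,0,-0.12,0],[0,0,0,-0.12,0]]' >/dev/null
python3 go.py .626 -.2385 .15 79.2
```

```text
t 18.93 pos [0.494  0.0428 0.0223] yaw -100.8 j6 1.64 SHIFT [ 0.0001  0.0008 -0.    ] TURN -0.0 F [-2.1  0.3  3.9] T [-0.07  0.24 -0.02] open 0.718 45.3
t 19.68 pos [0.4986 0.0423 0.1704] yaw -100.8 j6 1.64 SHIFT [0.1775 0.2519 0.0231] TURN -0.0 F [ 0.6 -0.6  0.4] T [-0.01 -0.05  0.  ] open 0.998 0.0
```

```bash

python3 -m inch '[[0,0.177,0.252,0,0],[0,0.177,0.252,0,0],[0,0.177,0.252,0,0],[0,0.177,0.252,0,0],[0,0.177,0.252,0,0]]' >/dev/null
python3 go.py .626 -.2385 .11 79.2
python3 - <<'E'
from m import *
for n in ("top","side"):
    p=cam(n);save(p,n+"5.png"); C=cloud(p)
    for k,xy,z0,z1 in (("A",(.626,-.2385),.045,.062),("B",(.494,.042),.05,.068)):
        P=top(C,xy,.06,z0,z1); print(n,k,len(P)>3 and circ(P))
E
```

```text
t 20.1 pos [ 0.5792 -0.1489  0.1607] yaw -100.8 j6 1.34 SHIFT [0.0627 0.0792 0.0507] TURN -0.0 F [1.2 1.  0.6] T [ 0.04 -0.08  0.06] open 0.994 0.0
top A (array([ 0.6226, -0.2542]), 0.025868859142065048, np.float64(0.05673923120023194), 25)
top B (array([0.4955, 0.0416]), 0.030782146379351616, np.float64(0.061950491528791396), 75)
side A (array([ 0.6273, -0.2403]), 0.03313975781202316, np.float64(0.05368718715735532), 184)
side B (array([0.4954, 0.0409]), 0.03308815509080887, np.float64(0.05721210922238207), 133)
```

```bash

python3 -m inch '[[0,0.063,0.079,0,0],[0,0.063,0.079,0,0],[0,0.063,0.079,0.02,0],[0,0.063,0.079,0.05,0],[0,0.063,0.079,0.05,0]]' >/dev/null
python3 -m inch '[[0,0,0,0,0],[0,0,0,0,0]]' >/dev/null
python3 go.py .626 -.2385 .02 79.2
```

```text
t 20.78 pos [ 0.6258 -0.2357  0.1115] yaw -100.8 j6 1.25 SHIFT [0.0007 0.0028 0.0915] TURN 0.0 F [ 0.6 -0.7 -0.3] T [ 0.03  0.02 -0.  ] open 1.004 0.0
```

```bash

python3 -m inch '[[0,0.001,0.003,0.03,0],[0,0.001,0.003,0.06,0],[0,0.001,0.003,0.085,0],[0,0.001,0.003,0.093,0],[0,0.001,0.003,0.093,0]]' >/dev/null
python3 -m inch '[[0,0,0,0,0],[0,0,0,0,0]]' >/dev/null
python3 go.py .626 -.2385 .018 79.2
python3 -m inch '[[1,0,0,0,0],[1,0,0,0,0],[1,0,0,0,0],[1,0,0,0,0],[1,0,0,0,0]]' 40 >/dev/null
python3 -m inch '[[1,0,0,0,0],[1,0,0,0,0]]' >/dev/null
python3 go.py .626 -.2385 .018 79.2
```

```text
t 21.37 pos [ 0.6282 -0.2404  0.0213] yaw -100.8 j6 1.24 SHIFT [-0.0025 -0.0014  0.0033] TURN 0.0 F [ 0.2 -0.2  0.3] T [0.   0.04 0.04] open 1.0 0.0
t 21.95 pos [ 0.6276 -0.2403  0.0204] yaw -100.8 j6 1.24 SHIFT [-0.002  -0.0014  0.0024] TURN -0.0 F [-0.4  1.1  6.1] T [ 0.12  0.14 -0.  ] open 0.716 44.1
```

```bash

python3 -m inch '[[1,0,0,-0.03,0],[1,0,0,-0.06,0],[1,0,0,-0.1,0],[1,0,0,-0.13,0],[1,0,0,-0.13,0]]' >/dev/null
python3 -m inch '[[1,-0.011,-0.267,0,0],[1,-0.011,-0.267,0,0],[1,-0.011,-0.267,0,0],[1,-0.011,-0.267,0,0],[1,-0.011,-0.267,0,0]]' >/dev/null
python3 go.py .588 .024 .15 79.2
```

```text
t 22.78 pos [ 0.6559 -0.0318  0.1465] yaw -100.9 j6 1.56 SHIFT [-0.0772 -0.042  -0.0033] TURN -0.1 F [ 0.5  0.5 -1. ] T [-0.01 -0.01 -0.03] open 0.717 44.5
```

```bash

python3 -m inch '[[1,-0.077,-0.042,0,0],[1,-0.077,-0.042,0,0],[1,-0.077,-0.042,0,0],[1,-0.077,-0.042,0.03,0],[1,-0.077,-0.042,0.06,0]]' >/dev/null
python3 -m inch '[[1,0,0,0.02,0],[1,0,0,0.02,0],[1,0,0,0.02,0]]' >/dev/null
python3 go.py .588 .024 .0244 79.2
```

```text
t 23.45 pos [0.5874 0.0222 0.066 ] yaw -100.8 j6 1.63 SHIFT [ 0.0004 -0.0019  0.0416] TURN -0.0 F [ 0.4  0.1 -1.2] T [-0.02 -0.03  0.02] open 0.718 44.6
```

```bash

python3 -m inch '[[1,0,-0.002,0.015,0],[1,0,-0.002,0.03,0],[1,0,-0.002,0.037,0],[1,0,-0.002,0.039,0],[1,0,-0.002,0.039,0]]' >/dev/null
python3 -m inch '[[1,0,0,0.001,0],[1,0,0,0.002,0],[1,0,0,0.002,0]]' >/dev/null
python3 go.py .588 .024 .0244 79.2
python3 -m inch '[[1,0,0,0.001,0],[1,0,0,0.001,0],[1,0,0,0.001,0]]' >/dev/null
python3 go.py .588 .024 .0244 79.2
```

```text
t 24.12 pos [0.5901 0.0239 0.0279] yaw -100.8 j6 1.63 SHIFT [-0.0021  0.0003  0.0035] TURN -0.0 F [-0.1  0.3 -1.2] T [ 0.04 -0.02  0.03] open 0.714 44.6
t 24.37 pos [0.5896 0.0241 0.0262] yaw -100.8 j6 1.63 SHIFT [-0.0015  0.0004  0.0018] TURN -0.0 F [ 0.2  0.4 -1.8] T [ 0.01  0.   -0.04] open 0.718 44.6
```

```bash

python3 -m inch '[[1,0,0,0.001,0],[1,0,0,0.002,0],[1,0,0,0.002,0]]' >/dev/null
python3 go.py .588 .024 .0244 79.2
python3 -m inch '[[0,0,0,0,0],[0,0,0,0,0],[0,0,0,0,0],[0,0,0,0,0],[0,0,0,-0.02,0]]' >/dev/null
python3 -m inch '[[0,0,0,-0.04,0],[0,0,0,-0.08,0],[0,0,0,-0.12,0],[0,0,0,-0.12,0]]' >/dev/null
python3 go.py .511 -.126 .15 79.2
python3 - <<'E'
from m import *
for n in ("top","side"):
    p=cam(n);save(p,n+"6.png"); C=cloud(p)
    for k,xy,z0,z1 in (("A",(.588,.024),.05,.068),("B",(.494,.042),.05,.068)):
        P=top(C,xy,.05,z0,z1); print(n,k,len(P)>3 and circ(P))
    P=top(C,(.51,-.126),.06,.035,.06); P=P[P[:,1]<-.09]; print("handle",len(P)>3 and (rect(P),np.median(P[:,2])))
i=np.hstack([cv2.imread("pics/top6.png")[130:300,200:480],cv2.imread("pics/side6.png")[160:330,200:480]]); cv2.imwrite("pics/c6.png",cv2.resize(i,(800,243)))
E
```

```text
t 24.62 pos [0.5896 0.0241 0.0245] yaw -100.8 j6 1.63 SHIFT [-0.0016  0.0004  0.0001] TURN -0.0 F [-1.8  0.7  2.4] T [-0.02  0.19 -0.05] open 0.72 44.9
t 25.37 pos [0.5951 0.0235 0.1746] yaw -100.8 j6 1.63 SHIFT [-0.055   0.1626  0.0235] TURN -0.0 F [ 0.5 -0.7  2.3] T [-0.   -0.03 -0.01] open 1.001 0.0
top A False
top B (array([0.4933, 0.0209]), 0.020463770255446434, np.float64(0.06074019479857973), 18)
handle ((array([ 0.5124, -0.1144]), array([0.0379, 0.1111]), 83.48292541503906), np.float64(0.04992927352615428))
side A (array([0.5864, 0.0228]), 0.033578984439373016, np.float64(0.057053177200567906), 120)
side B (array([0.494 , 0.0408]), 0.03286674618721008, np.float64(0.05775468351452295), 128)
handle ((array([ 0.5126, -0.1144]), array([0.0427, 0.1113]), 82.37854766845703), np.float64(0.04740444432295143))
```

View pics/c6.png

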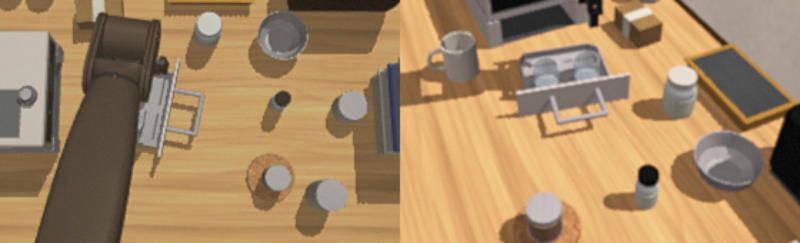

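Both jars are standing upright in the drawer, and no empties are left on the counter. Next is the handle, at about (.5115,-.126).

```bash

python3 -m inch '[[0,-0.055,0.163,0,0],[0,-0.055,0.163,0,0],[0,-0.055,0.163,0,0],[0,-0.055,0.163,0.02,0],[0,-0.055,0.163,0.05,0]]' >/dev/null
python3 -m inch '[[0,0,0,0.01,0],[0,0,0,0.01,0],[0,0,0,0.01,0]]' >/dev/null
python3 go.py .511 -.126 .03 79.2
python3 - <<'E'
from m import *
for n in ("top","side"):
    p=cam(n); C=cloud(p)
    P=top(C,(.52,-.07),.16,.062,.08); P=P[P[:,1]<0]; l=cv2.fitLine(P[:,:2].astype(np.float32),cv2.DIST_HUBER,0,.01,.01).ravel()
    print("panel",*rect(P),len(P),np.degrees(np.arctan2(l[1],l[0])))
    for q in("jar1","bay_mouth"): print(q,[(round(d["score"],2),np.round(d["at"]),at_d(p,d["at"])) for d in ctrl.tip_of(q,p)])
E
```

```text
t 26.13 pos [ 0.5042 -0.1246  0.1026] yaw -100.8 j6 1.32 SHIFT [0.0072 0.0002 0.0726] TURN 0.0 F [0.3 0.3 0.4] T [ 0.03 -0.03 -0.02] open 0.997 0.0
panel [ 0.6055 -0.0499] [0.0657 0.0944] 56.37822341918945 67 -12.384517
jar1 [(0.86, array([298., 190.]), array([0.591 , 0.0244, 0.0114])), (0.77, array([290., 214.]), array([0.502 , 0.0506, 0.0104]))]
bay_mouth [(0.89, array([245., 200.]), array([0.552 , 0.2194, 0.0017]))]
panel [ 0.5246 -0.0524] [0.0135 0.2482] 79.23049926757812 267 -11.168782
jar1 [(0.87, array([302., 215.]), array([0.4847, 0.0115, 0.0458])), (0.45, array([327., 211.]), array([ 0.486 , -0.1854,  0.221 ])), (0.23, array([300., 371.]), array([ 0.2976, -0.4647,  0.0781]))]
bay_mouth [(0.91, array([300., 184.]), array([ 0.5585,  0.2239, -0.0017]))]
```

```bash

python3 -m inch '[[0,0.007,0,0.02,0],[0,0.007,0,0.04,0],[0,0.007,0,0.06,0],[0,0.007,0,0.072,0],[0,0.007,0,0.072,0]]' >/dev/null
python3 -m inch '[[0,0,0,0,0],[0,0,0,0,0]]' >/dev/null
python3 go.py .511 -.126 .028 79.2
```

```text
t 27.02 pos [ 0.5128 -0.1273  0.0333] yaw -100.8 j6 1.32 SHIFT [-0.002  -0.001   0.0053] TURN -0.0 F [ 0.   0.2 -0.3] T [-0.    0.05 -0.01] open 1.0 0.0
```

```bash

python3 -m inch '[[0,-0.002,-0.001,0.005,0],[0,-0.002,-0.001,0.005,0],[1,-0.002,-0.001,0.005,0],[1,-0.002,-0.001,0.005,0],[1,-0.002,-0.001,0.005,0]]' 60 >/dev/null
python3 -m inch '[[1,0,0,0,0],[1,0,0,0,0],[1,0,0,0,0],[1,0,0,0,0]]' >/dev/null
python3 go.py .549 -.106 .028 90.2
```

```text
t 27.77 pos [ 0.5101 -0.1254  0.0273] yaw -100.8 j6 1.32 SHIFT [ 0.0346 -0.0264 -0.0007] TURN -11.0 F [0.3 1.5 2.1] T [ 0.19  0.07 -0.02] open 0.113 58.4
```

```bash

python3 -m inch '[[1,0.003,-0.002,0,-1],[1,0.006,-0.005,0,-2],[1,0.009,-0.007,0,-3],[1,0.012,-0.009,0,-4],[1,0.015,-0.011,0,-5]]' >/dev/null
python3 go.py .549 -.106 .028 90.2
python3 -m inch '[[1,0.004,-0.003,0,-1],[1,0.008,-0.005,0,-2],[1,0.011,-0.007,0,-3],[1,0.014,-0.009,0,-4],[1,0.017,-0.011,0,-5]]' >/dev/null
python3 -m inch '[[1,0,0,0,0],[1,0,0,0,0]]' >/dev/null
python3 go.py .549 -.106 .028 90.2
```

```text
t 28.18 pos [ 0.5274 -0.1181  0.0273] yaw -95.7 j6 1.26 SHIFT [ 0.0203 -0.0142 -0.0007] TURN -5.9 F [-1.6 -4.7  3.3] T [-0.74  0.32 -0.06] open 0.118 58.7
t 28.77 pos [ 0.5459 -0.1083  0.0273] yaw -90.8 j6 1.21 SHIFT [ 0.003  -0.0023 -0.0007] TURN -1.0 F [ 2.1 -1.8  0.5] T [-0.42 -0.22  0.06] open 0.119 58.9
```

```bash

python3 - <<'E'
from m import *
for n in ("top","side"):
    p=cam(n); C=cloud(p); save(p,n+"7.png")
    m=(C[...,2]>.062)&(C[...,2]<.08)&(abs(C[...,1]+.04)<.03)&(abs(C[...,0]-.55)<.16); P=C[m]
    l=cv2.fitLine(P[:,:2].astype(np.float32),cv2.DIST_HUBER,0,.01,.01).ravel()
    print(n,"panel",*rect(P),len(P),np.degrees(np.arctan2(l[1],l[0])),P[:,0].min(),P[:,0].max())
    P=top(C,(.55,.38),.25,.165,.183); l2=P[:,:2]; print("ster",*rect(P),l2.min(0),l2.max(0))
    F=C[(abs(C[...,1]-.226)<.02)&(C[...,2]>.09)&(C[...,2]<.165)&(abs(C[...,0]-.55)<.16)]
    if len(F)>30:
        l=cv2.fitLine(F[:,:2].astype(np.float32),cv2.DIST_HUBER,0,.01,.01).ravel(); print("front",len(F),np.degrees(np.arctan2(l[1],l[0])),np.median(F[:,1]),F[:,0].min(),F[:,0].max())
    m=(C[...,2]>.018)&(C[...,2]<.034)&(C[...,1]>-.01)&(C[...,1]<.17)&(abs(C[...,0]-.55)<.14); P=C[m]; print("tray",*rect(P),P[:,0].min(),P[:,0].max())
    for k,xy in (("A",(.61,.03)),("B",(.51,.05))):
        P=top(C,xy,.05,.05,.068); print(n,k,len(P)>3 and circ(P))
i=np.hstack([cv2.imread("pics/top7.png")[130:300,200:480],cv2.imread("pics/side7.png")[130:300,200:480]]); cv2.imwrite("pics/c7.png",cv2.resize(i,(800,243)))
E
```

```text
top panel [ 0.6224 -0.033 ] [0.0987 0.0072] 0.37173643708229065 61 -2.5154276 0.5730244193156155 0.6717039772479749
ster [0.5504 0.3565] [0.2669 0.2607] 0.23830465972423553 [0.4165 0.2257] [0.6842 0.4871]
front 413 0.15599674 0.22675807296590833 0.4163423225378164 0.6831758641559208
tray [0.5489 0.0761] [0.1611 0.1999] 88.95793151855469 0.4500310225606992 0.6485604243428873
top A (array([0.5963, 0.0515]), 0.03136830031871796, np.float64(0.06075217688699308), 64)
top B (array([0.5025, 0.0529]), 0.031064892187714577, np.float64(0.061176981108245876), 81)
side panel [ 0.5465 -0.049 ] [0.0409 0.2487] 89.6580581665039 200 -0.5113627 0.42222335461967697 0.6709099078909029
ster [0.5492 0.3517] [0.2698 0.2572] 0.6022359728813171 [0.4147 0.2217] [0.6843 0.481 ]
front 477 -1.4803553 0.22601650315535637 0.41490734394757256 0.6804554376125644
tray [0.5223 0.0887] [0.138  0.1486] 88.86526489257812 0.4477881597752605 0.597830859146051
side A (array([0.568 , 0.0513]), 0.008344149217009544, np.float64(0.05893301133242829), 8)
side B (array([0.5012, 0.0526]), 0.032594818621873856, np.float64(0.05804665061079306), 125)
```

View pics/c7.png

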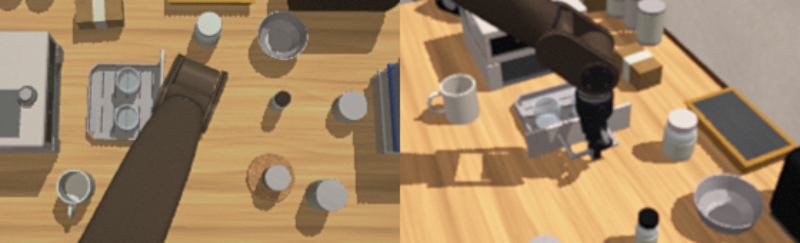

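The drawer is nearly square to the bay, with both jars upright at (325,158) and (325,171). I'll trim the yaw by about -1.2° and x by +4 mm, then feed it in.

```bash

python3 -m inch '[[1,0.001,-0.002,0,-0.4],[1,0.002,-0.006,0,-0.8],[1,0.003,-0.010,0,-1.2],[1,0.004,-0.015,0,-1.2],[1,0.004,-0.020,0,-1.2]]' >/dev/null
python3 -m inch '[[1,0,-0.005,0,0],[1,0,-0.010,0,0],[1,0,-0.015,0,0],[1,0,-0.020,0,0],[1,0,-0.020,0,0]]' >/dev/null
python3 go.py .550 .146 .028 90.2
python3 - <<'E'
from m import *
p=cam("top"); C=cloud(p)
m=(C[...,2]>.018)&(C[...,2]<.034)&(C[...,1]>.03)&(C[...,1]<.2)&(abs(C[...,0]-.55)<.14); P=C[m]; print("tray",*rect(P),P[:,0].min(),P[:,0].max(),P[:,1].max())
p=cam("side"); C=cloud(p)
m=(C[...,2]>.062)&(C[...,2]<.08)&(abs(C[...,1]+.005)<.03)&(abs(C[...,0]-.55)<.16); P=C[m]; print("panel",P[:,0].min(),P[:,0].max())
E
```

```text
t 29.7 pos [ 0.549  -0.0682  0.0272] yaw -89.6 j6 1.26 SHIFT [ 0.0026 -0.2142 -0.0008] TURN 0.2 F [ 0.1 -2.5  3. ] T [-0.35 -0.02  0.  ] open 0.116 59.1
tray [0.549  0.1138] [0.1658 0.1984] 89.94824981689453 0.44987382994789904 0.648173588058766 0.19673276693455766
panel 0.4244505902799012 0.6707148324698394
```

```bash

python3 -m inch '[[1,0.001,-0.004,0,0],[1,0.001,-0.008,0,0],[1,0.001,-0.013,0,0],[1,0.001,-0.018,0,0],[1,0.001,-0.023,0,0]]' >/dev/null
python3 go.py .550 .146 .028 90.2
python3 -m inch '[[1,0,-0.005,0,0],[1,0,-0.010,0,0],[1,0,-0.015,0,0],[1,0,-0.020,0,0],[1,0,-0.025,0,0]]' >/dev/null
python3 go.py .550 .146 .028 90.2
```

```text
t 30.22 pos [ 0.55   -0.0464  0.0273] yaw -89.6 j6 1.3 SHIFT [ 0.0012 -0.1924 -0.001 ] TURN 0.2 F [ 0.2 -6.1  2.2] T [-0.98 -0.02  0.01] open 0.115 59.1
t 30.63 pos [ 0.5498 -0.0214  0.0273] yaw -89.6 j6 1.34 SHIFT [ 0.0013 -0.1674 -0.001 ] TURN 0.2 F [ 0.  -6.2  3.2] T [-0.95 -0.05 -0.04] open 0.115 59.1
```

```bash

python3 -m inch '[[1,0,-0.005,0,0],[1,0,-0.010,0,0],[1,0,-0.015,0,0],[1,0,-0.020,0,0],[1,0,-0.025,0,0]]' >/dev/null
python3 go.py .550 .146 .028 90.2
python3 -m inch '[[1,0,-0.005,0,0],[1,0,-0.010,0,0],[1,0,-0.015,0,0],[1,0,-0.020,0,0],[1,0,-0.025,0,0]]' >/dev/null
python3 go.py .550 .146 .028 90.2
```

```text
t 31.05 pos [0.5497 0.0036 0.0273] yaw -89.6 j6 1.39 SHIFT [ 0.0013 -0.1424 -0.001 ] TURN 0.2 F [ 0.1 -7.1  3.3] T [-0.93 -0.03 -0.01] open 0.119 59.1
t 31.47 pos [0.5494 0.0286 0.0272] yaw -89.6 j6 1.43 SHIFT [ 0.0014 -0.1174 -0.001 ] TURN 0.2 F [ 0.5 -6.3  2.6] T [-0.94 -0.03  0.04] open 0.114 59.1
```

```bash

python3 -m inch '[[1,0.0003,-0.005,0,0],[1,0.0003,-0.010,0,0],[1,0.0003,-0.015,0,0],[1,0.0003,-0.020,0,0],[1,0.0003,-0.025,0,0]]' >/dev/null
python3 go.py .550 .146 .028 90.2
python3 -m inch '[[1,0.0003,-0.005,0,0],[1,0.0003,-0.010,0,0],[1,0.0003,-0.015,0,0],[1,0.0003,-0.020,0,0],[1,0.0003,-0.025,0,0]]' >/dev/null
python3 go.py .550 .146 .028 90.2
python3 -m inch '[[1,0.0003,-0.005,0,0],[1,0.0003,-0.010,0,0],[1,0.0003,-0.015,0,0],[1,0.0003,-0.020,0,0],[1,0.0003,-0.025,0,0]]' >/dev/null
python3 go.py .550 .146 .028 90.2
python3 -m inch '[[1,0,-0.005,0,0],[1,0,-0.010,0,0],[1,0,-0.015,0,0],[1,0,-0.020,0,0],[1,0,-0.025,0,0]]' >/dev/null
python3 go.py .550 .146 .028 90.2
```

```text
t 31.88 pos [0.5495 0.0536 0.0272] yaw -89.6 j6 1.48 SHIFT [ 0.0011 -0.0924 -0.0009] TURN 0.2 F [ 1.  -6.5  3.7] T [-1.05  0.   -0.  ] open 0.117 59.2
t 32.3 pos [0.5496 0.0785 0.0273] yaw -89.6 j6 1.53 SHIFT [ 0.0008 -0.0675 -0.0008] TURN 0.2 F [-0.4 -7.3  3.6] T [-0.99 -0.01  0.  ] open 0.116 59.2
t 32.72 pos [0.5497 0.1035 0.0273] yaw -89.6 j6 1.57 SHIFT [ 0.0006 -0.0425 -0.0008] TURN 0.2 F [ 0.8 -6.6  3.1] T [-1.    0.04 -0.02] open 0.117 59.2
t 33.13 pos [0.5495 0.1284 0.0273] yaw -89.6 j6 1.62 SHIFT [ 0.0006 -0.0176 -0.0008] TURN 0.2 F [-0.2 -6.8  4.2] T [-1.02  0.   -0.01] open 0.116 59.3
```

```bash

python3 -m inch '[[1,0,-0.004,0,0],[1,0,-0.007,0,0],[1,0,-0.010,0,0],[1,0,-0.012,0,0],[1,0,-0.014,0,0]]' >/dev/null
python3 go.py .550 .146 .028 90.2
python3 -m inch '[[1,0,-0.001,0,0],[1,0,-0.002,0,0],[1,0,-0.003,0,0]]' >/dev/null
python3 go.py .550 .146 .028 90.2
```

```text
t 33.55 pos [0.5494 0.1423 0.0273] yaw -89.6 j6 1.64 SHIFT [ 0.0007 -0.0037 -0.0008] TURN 0.2 F [-0.  -7.   4.5] T [-1.06  0.02 -0.04] open 0.121 59.3
t 33.8 pos [0.5493 0.1452 0.0273] yaw -89.6 j6 1.65 SHIFT [ 0.0007 -0.0008 -0.0007] TURN 0.2 F [-0.3 -7.   3.9] T [-1.04  0.06  0.02] open 0.116 59.3
```

```bash

python3 -m inch '[[1,0,-0.0007,0,0],[1,0,-0.0014,0,0]]' >/dev/null
python3 go.py .550 .146 .028 90.2
python3 -m inch '[[1,0,-0.0007,0,0],[1,0,-0.0014,0,0]]' >/dev/null
python3 go.py .550 .146 .028 90.2
```

```text
t 33.97 pos [0.5493 0.1465 0.0272] yaw -89.6 j6 1.65 SHIFT [ 0.0007  0.0005 -0.0008] TURN 0.2 F [-0.3 -6.8  4.4] T [-1.04  0.04  0.03] open 0.119 59.3
t 34.13 pos [0.5492 0.1478 0.0273] yaw -89.6 j6 1.65 SHIFT [ 0.0008  0.0018 -0.0007] TURN 0.2 F [-1.5 -8.2  5.2] T [-1.31  0.13 -0.11] open 0.113 59.4
```

```bash

python3 -m inch '[[1,0,-0.0007,0,0],[1,0,-0.0014,0,0]]' >/dev/null
python3 go.py .550 .146 .028 90.2
python3 - <<'E'
from m import *
for n in ("top","side"):
    p=cam(n); C=cloud(p); save(p,n+"8.png")
    P=C[(C[...,2]>.060)&(C[...,2]<.08)&(abs(C[...,1]-.215)<.03)&(abs(C[...,0]-.55)<.16)]
    if len(P)>5: print(n,"panel top",P[:,0].min(),P[:,0].max(),P[:,1].min(),np.median(P[:,1]))
    P=C[(C[...,2]>.02)&(C[...,2]<.068)&(abs(C[...,1]-.215)<.025)&(abs(C[...,0]-.55)<.16)]
    for nm,P in (("panel face",P),("fascia",C[(C[...,2]>.09)&(C[...,2]<.16)&(abs(C[...,1]-.226)<.02)&(abs(C[...,0]-.55)<.13)])):
        if len(P)>5:
            l=cv2.fitLine(P[:,:2].astype(np.float32),cv2.DIST_HUBER,0,.01,.01).ravel(); print(n,nm,len(P),np.percentile(P[:,1],[10,50,90]),np.degrees(np.arctan2(l[1],l[0])),P[:,0].min(),P[:,0].max())
E
```

```text
t 34.3 pos [0.549  0.148  0.0272] yaw -89.5 j6 1.65 SHIFT [ 0.0009  0.002  -0.0007] TURN 0.3 F [ -0.4 -14.6   5.5] T [-2.15  0.22 -0.07] open 0.113 59.6
top panel top 0.6412274139244136 0.6850866405768848 0.21925829721730689 0.22397053688182006
top panel face 24 [0.2195 0.22   0.221 ] 0.9653327 0.6450882956999353 0.6850226860331603
top fascia 75 [0.2262 0.2272 0.2282] 0.9962334 0.622035845494286 0.6797978737572175
side panel top 0.4152933972334134 0.6848602273141442 0.21370191194903077 0.22109947581926936
side panel face 610 [0.2157 0.2193 0.2244] 0.19010241 0.4153049123165011 0.685607724716256
side fascia 803 [0.2233 0.2262 0.2291] 0.27806485 0.42003821494777027 0.6799401437394624
```

```bash

python3 -m inch '[[0,0,0,0,0],[0,0,0,0,0],[0,0,0,0,0],[0,0,0,0,0],[0,0,0,-0.005,0]]' >/dev/null
python3 -m inch '[[0,0,0,-0.03,0],[0,0,0,-0.07,0],[0,0,0,-0.11,0],[0,0,0,-0.15,0],[0,0,0,-0.19,0]]' >/dev/null
python3 -m inch '[[0,0,0.02,0,0],[0,0,0.06,-0.02,0],[0,0,0.1,-0.02,0],[0,0,0.1,-0.02,0]]' >/dev/null
python3 go.py .531 .265 .24 
python3 - <<'E'
from m import *
for n in ("top","side"):
    p=cam(n); C=cloud(p); save(p,n+"9.png")
    for nm,P in (("panel face",C[(C[...,2]>.02)&(C[...,2]<.068)&(abs(C[...,1]-.215)<.025)&(abs(C[...,0]-.55)<.16)]),("fascia",C[(C[...,2]>.09)&(C[...,2]<.16)&(abs(C[...,1]-.226)<.02)&(abs(C[...,0]-.55)<.13)])):
        if len(P)>5:
            l=cv2.fitLine(P[:,:2].astype(np.float32),cv2.DIST_HUBER,0,.01,.01).ravel(); print(n,nm,len(P),np.percentile(P[:,1],[10,50,90]),np.degrees(np.arctan2(l[1],l[0])),P[:,0].min(),P[:,0].max())
    P=top(C,(.53,.265),.022,.19,.21); print("start",len(P)>3 and (circ(P),P.min(0),P.max(0)))
    P=top(C,(.49,.376),.035,.195,.215); print("cap",len(P)>3 and circ(P))
    P=top(C,(.355,-.312),.05,.06,.09); print("sealed",circ(P))
    P=top(C,(.357,-.309),.075,.004,.016); print("mat",circ(P),P.min(0),P.max(0))
    print([(round(d["score"],2),at_z(p,d["at"],.197)) for d in ctrl.tip_of("start_top",p)[:2]],[(round(d["score"],2),d["at"],at_d(p,d["at"])) for d in ctrl.spot_in("jar1",p)[:3]])
i=np.hstack([cv2.imread("pics/top9.png")[130:300,130:410],cv2.imread("pics/side9.png")[100:270,180:460]]); cv2.imwrite("pics/c9.png",cv2.resize(i,(800,243)))
E
```

```text
t 35.57 pos [0.551  0.0459 0.2444] yaw -89.9 j6 1.47 SHIFT [-0.0195 -0.2192  0.0037] TURN 0 F [ 1.  -0.3 -0. ] T [ 0.   -0.06 -0.04] open 1.005 0.0
top panel face 144 [0.216  0.2194 0.2202] 0.22567411 0.4166155627512266 0.684945192689585
top fascia 360 [0.2254 0.2266 0.2276] 0.14071722 0.4201545016673296 0.6799284545666382
start ((array([0.5325, 0.269 ]), 0.018135875463485718, np.float64(0.19691927744327153), 69), array([0.5176, 0.2515, 0.1901]), array([0.5473, 0.2835, 0.201 ]))
cap (array([0.4906, 0.3761]), 0.030206436291337013, np.float64(0.20716544368813716), 277)
sealed (array([ 0.3545, -0.3123]), 0.030863769352436066, np.float64(0.0753822317130971), 270)
mat (array([ 0.357 , -0.3089]), 0.07458843290805817, np.float64(0.009692094856544209), 597) [ 0.2867 -0.3828  0.004 ] [ 0.4292 -0.2387  0.0159]
[(0.6, array([0.5332, 0.2587, 0.197 ]))] []
side panel face 753 [0.2158 0.2191 0.2229] 0.17634264 0.4151539768536109 0.6858442461470389
side fascia 1038 [0.2231 0.2261 0.2288] 0.25468922 0.4200733585872156 0.6799864216015842
start ((array([0.5288, 0.2659]), 0.015589826740324497, np.float64(0.19366731471027), 34), array([0.5167, 0.2527, 0.1901]), array([0.5425, 0.2786, 0.1961]))
cap (array([0.4892, 0.3736]), 0.030353905633091927, np.float64(0.20365252014692142), 122)
sealed (array([ 0.3533, -0.3138]), 0.03199288994073868, np.float64(0.07402298132310037), 497)
mat (array([ 0.358 , -0.3099]), 0.060001082718372345, np.float64(0.008451858221342257), 762) [ 0.2985 -0.369   0.004 ] [ 0.418  -0.2559  0.016 ]
[(0.57, array([0.5441, 0.2901, 0.197 ]))] [(0.71, [370.6, 291.7], array([ 0.5333, -0.3423,  0.0597])), (0.39, [408.9, 348.7], array([ 0.5353, -0.5083,  0.059 ]))]
```

View pics/c9.png

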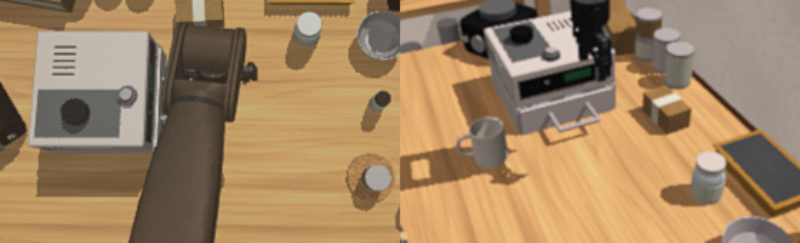

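The drawer is home, with the panel flush and straight at ~(552,128) in the side crop. The finished jar is on the mat. Next I'll press the button with the fingers shut.

```bash

python3 -m inch '[[1,-0.020,-0.04,0,0],[1,-0.020,-0.08,0,0],[1,-0.020,-0.12,0,0],[1,-0.020,-0.16,0,0],[1,-0.020,-0.20,0,0]]' 40 >/dev/null
python3 -m inch '[[1,0,-0.02,0,0],[1,0,-0.02,0,0],[1,0,-0.02,0,0],[1,0,-0.02,0,0]]' >/dev/null
python3 go.py .531 .266 .205
```

```text
t 36.62 pos [0.5281 0.2709 0.2415] yaw -89.5 j6 1.87 SHIFT [0.0029 0.0049 0.0365] TURN 0 F [-0.5  0.4  1. ] T [-0.04 -0.03 -0.01] open -0.002 0.0
```

```bash

python3 -m inch '[[1,0.003,0.005,0.02,0],[1,0.003,0.005,0.035,0],[1,0.003,0.005,0.037,0],[1,0.003,0.005,0.037,0],[1,0.003,0.005,0.037,0]]' >/dev/null
python3 go.py .531 .266 .192
python3 -m inch '[[1,0,0,0.005,0],[1,0,0,0.010,0],[1,0,0,0.010,0]]' >/dev/null
python3 go.py .531 .266 .192
```

```text
t 37.03 pos [0.532  0.2649 0.2056] yaw -89.7 j6 1.86 SHIFT [-0.001  -0.0011  0.0136] TURN 0 F [-0.4 -0.6  0.3] T [ 0.    0.02 -0.03] open -0.0 0.0
t 37.28 pos [0.5321 0.2656 0.1951] yaw -89.6 j6 1.86 SHIFT [-0.0011 -0.0004  0.0031] TURN 0 F [1.1 0.1 2.4] T [-0.04 -0.13  0.02] open -0.002 1.2
```

```bash

python3 -m inch '[[1,0,0,0.002,0],[1,0,0,0.0035,0],[1,0,0,0.0035,0]]' >/dev/null
python3 go.py .531 .266 .192
python3 -m inch '[[1,0,0,0.0015,0],[1,0,0,0.0015,0],[1,0,0,0.0015,0]]' >/dev/null
python3 go.py .531 .266 .192
```

```text
t 37.53 pos [0.5322 0.2656 0.1923] yaw -89.6 j6 1.86 SHIFT [-0.0012 -0.0004  0.0003] TURN 0 F [ 0.7 -1.2  3.7] T [-0.23 -0.06 -0.03] open 0.0 2.0
t 37.78 pos [0.5322 0.2656 0.1911] yaw -89.6 j6 1.86 SHIFT [-0.0012 -0.0004 -0.0009] TURN 0 F [ 0.4 -1.6  5.8] T [-0.28  0.08  0.05] open -0.001 2.7
```

```bash

python3 -m inch '[[1,0,0,0.001,0],[1,0,0,0.002,0],[1,0,0,0.002,0]]' >/dev/null
python3 go.py .531 .266 .192
python3 -m inch '[[1,0,0,-0.02,0],[1,0,0,-0.06,0],[1,0,0,-0.1,0],[1,0,0,-0.1,0],[1,0,0,-0.1,0]]' >/dev/null
python3 go.py .531 .266 .192
python3 - <<'E'
from m import *
p=cam("side"); save(p,"side10.png"); C=cloud(p)
P=top(C,(.355,-.312),.05,.06,.09); print("sealed",circ(P))
P=C[(C[...,2]>.02)&(C[...,2]<.068)&(abs(C[...,1]-.215)<.025)&(abs(C[...,0]-.55)<.16)]; print(np.median(P[:,1]))
E
```

```text
t 38.03 pos [0.5322 0.2656 0.1909] yaw -89.6 j6 1.86 SHIFT [-0.0012 -0.0004 -0.0011] TURN 0 F [-3.  -2.8 10.7] T [-0.45  0.57  0.01] open 0.002 5.9
t 38.45 pos [0.5328 0.2663 0.2912] yaw -89.6 j6 1.86 SHIFT [-0.0023  0.0005  0.0992] TURN 0 F [ 0.1 -0.5 -0.8] T [-0.02  0.01 -0.01] open -0.001 0.0
sealed (array([ 0.3546, -0.3142]), 0.03143228590488434, np.float64(0.074230040382113), 498)
0.2189503855770979
```

```bash
python3 -c "
from plant import ctrl
print(ctrl.sign_off())"
```

```text
the job is handed in; nothing more can be done
None
```

The job is handed in, with no verdict returned: finished jar on the mat, both empty jars in the drawer (seen upright just before it went in), drawer home, cap turned to about 0.66 N m (squeeze roughly 0.2 rad by estimate), and start button pressed and let go.

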